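# Clamp the bearing block in the star-wheel vise

## Robot

A 6-joint arm with a two-finger parallel gripper is mounted at the origin on the work surface. World frame = base frame: x ahead of the robot, y to its left, z up, the work surface at z = 0. Lengths are in mm, angles in rad, forces in N, time in s.
With the tool pointing down it reaches from about 275 to 975 mm from the base axis. Payload 8.4 kg.
Tool frame: the origin (TCP) lies between the finger pads; the fingertips stand manip.tip_extent ahead of it and the grasp point (between the pads) lies 11 mm behind it (manip.tip_extent is the distance from the TCP to the fingertips, in mm); z points along the fingers, y is the line along which they close (so a half turn about z gives the same grasp; the last joint's range is limited). The gripper opens to 92 mm and grips with 3 to 60 N. Pads are 20 mm wide; open, the fingers measure 128 mm over their backs; the gripper's body (75 mm by 189 mm) begins 69 mm behind the grasp point.
Start: joints at [-1.346, 0.353, 1.633, -0, 1.155, -0.002], TCP at [140.536, -608.997, 222.583] pointing down, gripper open.
Joint ranges: [-2.63, 2.63], [-0.92, 2.1], [0.06, 2.66], [-1.3, 4.44], [0, 2.69], [-3.02, 3.02]. Speed limits (rad/s): [2.22, 2.22, 2.79, 3.14, 3.14, 3.14].

## Interface

Orientations are given as a unit quaternion [w, x, y, z].
In Python, from cell import manip gives the robot as it stands.
- The arm moves only by the tool send_rows, never from a script. Its argument "deltas" is a list of rows, each a list of 3 entries, a list of its own where there are three numbers: the closure, from -1 (fully open) to 1 (shut), then the shift along the tool's x, y, z as a fraction of full scale, then the turn about the tool's z as a fraction of full scale. A call has 1 to 5 rows; each row is the pose to reach, as a shift and turn from the pose commanded when the call began, along the tool's axes at that moment; what a row does not reach only later rows make up. Full scale, the value 1, is 0.2 m for a shift and 45 degrees for a turn. A row lasts 1/10 s, in which the tool goes at most 50 mm and 8.59 degrees, less where a joint would pass 70% of its speed; a pose out of reach is approached as far as the arm can. A call with a number of a shift or a turn outside -1 to 1 is refused whole. A call with a gripper value outside its range is refused whole. The fingers move at their own pace and stop on an object; "newtons" is the grip in N (left out, the last holds). Time passes only in rows, so rows that repeat a pose let the fingers close. It gives the time, the measured TCP pose, the force, the opening and the grip force at its end, in the units of the state.
- manip.state(): the state, without advancing time (a new reading comes with each control period).
- manip.snapshot(name): name is "side" or "top"; returns a dict with "color" (420x560x3 uint8, blue, green, red), "depth" (420x560 float32, mm along the optical axis (not along the pixel's ray), 0 where there is no reading), "camera_matrix" (3x3 intrinsics, pixels), "cam_to_world" (4x4, takes a point from camera to world coordinates). Camera axes: x right, y up, looking along -z (the intrinsics and any distortion apply to the point x, -y, -z); pixel columns grow to the right and rows downward; lengths in mm; the calibration is good to about 2 mm. A picture is of the moment at which its call begins.
- manip.finish_job(): hands the job in; it is judged then, once.
Trained networks look in a picture, given as the dict that the camera call returned (one of the last four; its "shot" number tells which), for a name from the list of things; names that differ only in an ending like _2 or _b are one class to them, and where a whole thing is asked for, a point or a joint stands for the part that bears it (a point fixed in the world has none). Each returns a list of dicts, best first, with "conf" (0 to 1); they miss things now and then, are a little off and sometimes report something else, mostly with a low value. They report only what shows in the picture. A call takes as long as a camera call. They do not tell look-alikes from the thing itself.
- manip.recognise(picture, label): "at" ([column, row] in pixels, amid what is visible of it).
- manip.regions_of(picture, label): "pixels" (420x560 bool, what is visible of it) and "at" ([column, row] in pixels, amid what is visible of it).
The state is a dict: "t": time; "joint_pos": joint angles; "dq": joint speeds; "joint_efforts": joint torques, N m; "position": TCP position; "orientation": TCP orientation; "wrist_force": force on the tool from outside, world axes, zero at the start; "torque": the same for the moment, N m; "grip_width": finger opening in mm; "finger_force": force on a finger pad.
Only numpy, scipy, OpenCV 4.12 (cv2) and the standard library are available. Lean on these libraries where they do the work, as an engineer would, in place of code of your own. Each camera call takes 0.05 s, during which the arm holds its last target. There are 200 camera calls.

## Task

Stand the bearing block (the one with the round boss, boss up) on the drilling vise's bed, about the middle of the jaws and with its long side along them, then close the jaw on it by pushing round the spokes of the star wheel, one after the other, until it is firmly gripped: a spoke then needs a bit less than twice the push that it needs while the wheel runs free. The block is soft, so do not overtighten it; do not push the jaw itself, and leave everything else on the bench alone.

Things in the scene. Friction and masses are not known exactly. Their poses are not given: they have to be found in the camera images.
- vise: Grey drilling vise bolted to the bench. Origin on the bench top; z up; y along the bed from the star wheel to the back jaw; x across (the jaws' width). Bed 100 mm wide, y = -220 to +150 mm, its top 30 mm above the bench. The pinion housing under the wheel (86 x 90 mm) is 75 mm high above the bench
- back_jaw (a point): Middle of the front of the vise's fixed back jaw, on the bed, at vise y = +100 mm. The jaw is 80 mm wide (x), its top 66 mm above the bench. It carries a steel liner that is shimmed anew each time: the face that the block meets lies anywhere from 4 to 12 mm in front (-y) of this point, not measured
- hood (a point): Middle of the top of the flat guard hood over the jaws' side of the star wheel: 230 mm across (x), 105 mm along y (vise y = -149 to -44 mm), top 144 mm above the bench. Only the half of the wheel on the vise's -y side is open to above
- jaw: The vise's moving jaw, 80 mm wide, 34 mm front to back, top 66 mm above the bench. Origin at the foot of its gripping face, mid-width, on the bed. It slides along the vise's +y, 20 mm per rad of the star wheel; its face is a pad on stiff springs (about 8 N per mm). At the start the face is 8 to 26 mm along the vise's +y
- wheel_axis (a point): Centre of the star wheel's hub, at the height of the spokes' centre lines (112 mm above the bench), on the wheel's upright axis, 165 mm from the vise's origin towards its -y; fixed to the vise, same axes
- wheel (a joint): Turn of the star wheel, rad, 0 to 4.4; positive (counter-clockwise from above) closes the jaw. 5 steel spokes 10 mm thick, 72 deg apart, hub radius 22 mm, 22 mm black balls centred 100 mm from the axis; at 0 one spoke points along vise +x. Friction 0.6 N m holds it (7.5 N at 80 mm out turns it); each 10 N of grip adds 0.2 N m (2.5 N at 80 mm). Over 30 N of grip slackens when let go
- block_mid (a point): Centre of the bearing block's rectangular body, 23 mm above its underside. Aluminium, 0.26 kg: body 56 mm (its x) x 36 mm (its y) x 46 mm high; on top in the middle a round boss 26 mm across, 14 mm high. Stands boss up at the start. Its 36 mm goes between the jaws, its x along the vise's x (either way round)
- vblock: Bystander: aluminium channel block 60 x 44 x 42 mm with a groove along its top, origin under its centre
- slug: Bystander: plain round aluminium slug, 42 mm across, 50 mm high, origin under its centre
- oiler: Bystander: white oil bottle, 52 mm across, 120 mm high, origin under its centre
- hammer: Bystander: hammer lying down, 260 mm long
- chuckkey: Bystander: T-shaped steel chuck key lying down, 70 mm across its bar
- brush: Bystander: brush lying down, 200 mm long
- collar: Bystander: steel collar, 48 mm across, 14 mm high
There are look-alikes about, which are no part of the job. Leave any black or blue look-alike of the part that bears block_mid alone.

How it is judged:
By the outcome, as a careful person would: the job done as asked, in the order asked, and still so for the second after the job is handed in, with the robot touching nothing.
It also fails if it takes over 72 s, if anything falls off the work surface, if the arm or the gripper's body presses on something with over 40 N, if the wrist force passes 120 N, or if a joint passes its speed limit or range.

## Working session

There is one attempt and no reset: what is moved stays moved. The work goes in short steps, Python scripts to look and compute and a tool call to move; the robot and the scene stay as the last step left them, time stands still between calls to the robot, and variables do not carry over. Pictures are saved under pics/ and viewed, at most 10 in all, crops included, and the job is handed in when it is done.

Besides the shell and the picture viewer there is one more tool, called after ">>>" by a JSON object that holds its "method" and its "body", one argument or row to a line. send_rows: Moves the arm, as the interface text tells. Shift numbers are shares of 0.2 m and turn numbers shares of 45 degrees, none past 1 either way. Its arguments: {"type":"object","properties":{"deltas":{"type":"array"},"newtons":{"type":"number"}},"required":["deltas"]}

```bash
mkdir -p pics; ls; cat > h.py <<'E'
import numpy as np, cv2
from cell import manip
def world(p,px,py,d=None):
    K=p["camera_matrix"];T=p["cam_to_world"]
    px=np.asarray(px,float);py=np.asarray(py,float)
    if d is None:d=p["depth"][py.astype(int),px.astype(int)]
    c=np.stack([(px-K[0,2])/K[0,0]*d,-(py-K[1,2])/K[1,1]*d,-d,np.ones_like(d)],-1)
    return (c@T.T)[...,:3]
def cloud(p,mask):
    r,c=np.nonzero(mask&(p["depth"]>0));return world(p,c,r)
def proj(p,X):
    K=p["camera_matrix"];c=np.linalg.inv(p["cam_to_world"])@np.append(X,1)
    return K[0,0]*c[0]/-c[2]+K[0,2],-K[1,1]*c[1]/-c[2]+K[1,2]
E
python3 - <<'E'
from h import *
s=manip.state();print({k:np.round(v,3) for k,v in s.items()},manip.tip_extent)
for n in("top","side"):
    p=manip.snapshot(n);cv2.imwrite(f"pics/{n}0.png",p["color"])
    print(n,np.round(p["cam_to_world"],3).tolist(),p["camera_matrix"].tolist())
    for l in["vise","back_jaw","hood","jaw","wheel_axis","wheel","block_mid"]:
        for r in manip.regions_of(p,l)[:4]:
            X=cloud(p,r["pixels"])
            print(l,round(r["conf"],2),np.round(r["at"]),r["pixels"].sum(),np.round(np.median(X,0)) if len(X) else 0,p["color"][r["pixels"]].mean(0).round())
E
```

```text
pics
{'t': np.float64(0.0), 'joint_pos': array([-1.346,  0.354,  1.634, -0.   ,  1.155, -0.002]), 'dq': array([-0.   , -0.   , -0.001,  0.001,  0.002, -0.   ]), 'joint_efforts': array([-1.0000e-03, -5.9382e+01, -3.3421e+01,  7.0000e-02,  2.3000e-02,
       -0.0000e+00]), 'position': array([ 140.423, -608.534,  221.894]), 'orientation': array([-0.001,  0.994,  0.113, -0.   ]), 'wrist_force': array([0.219, 0.764, 0.515]), 'torque': array([-0.012, -0.024,  0.016]), 'finger_force': np.float64(0.0), 'grip_width': np.float64(92.14)} 8.0
top [[0.03, 0.985, -0.169, 339.389], [-0.999, 0.032, 0.014, 46.923], [0.02, 0.169, 0.985, 1367.321], [0.0, 0.0, 0.0, 1.0]] [[511.3802427555486, 0.0, 285.4307746165645], [0.0, 511.3802427555486, 203.37305372436558], [0.0, 0.0, 1.0]]
vise 0.8 [343. 219.] 8283 [ 521. -115.  126.] [135. 146. 152.]
back_jaw 0.77 [349. 220.] 8466 [ 521. -115.  125.] [134. 145. 152.]
hood 0.65 [347. 216.] 8467 [ 522. -115.  124.] [134. 145. 152.]
jaw 0.85 [313. 218.] 539 [532. -49.  65.] [144. 154. 163.]
wheel_axis 0.71 [346. 220.] 8445 [ 522. -116.  125.] [134. 145. 152.]
wheel 0
[... 602 characters left out ...]
0, 1.0]]
vise 0.75 [289. 198.] 4668 [516. -91.  65.] [139. 143. 146.]
vise 0.68 [362. 190.] 489 [ 337. -325.   15.] [134. 161. 183.]
back_jaw 0.6 [183. 240.] 744 [714. 219.  63.] [175. 182. 190.]
back_jaw 0.56 [286. 198.] 4568 [516. -91.  65.] [140. 144. 146.]
hood 0.87 [290. 200.] 4471 [516. -91.  65.] [141. 144. 146.]
jaw 0.85 [285. 206.] 494 [526. -32.  55.] [163. 166. 174.]
wheel 0.61 [312. 177.] 61 [ 521. -130.  115.] [ 83.  88. 101.]
block_mid 0.94 [303. 342.] 872 [354. 400.  44.] [107.  61.  45.]
block_mid 0.86 [264. 279.] 617 [497. 246.  38.] [47. 54. 66.]
block_mid 0.79 [284. 303.] 744 [418. 322.  41.] [111. 113. 118.]
block_mid 0.79 [316. 291.] 696 [364. 239.  38.] [107.  65.  57.]
```

```bash
python3 - <<'E'
import cv2
im=cv2.imread("pics/top0.png");cv2.imwrite("pics/t1.png",cv2.resize(im[120:330,100:480],(760,420),interpolation=cv2.INTER_CUBIC))
im=cv2.imread("pics/side0.png");cv2.imwrite("pics/s1.png",cv2.resize(im[130:400,130:470],(755,600),interpolation=cv2.INTER_CUBIC))
E
```

```text
(no output)
```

View pics/t1.png

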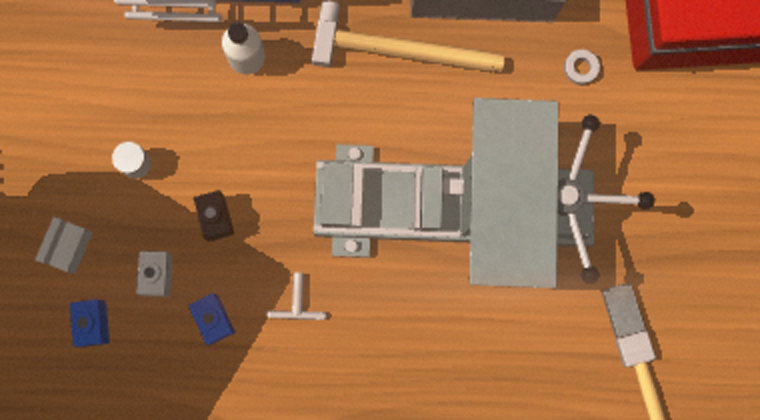

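View pics/s1.png

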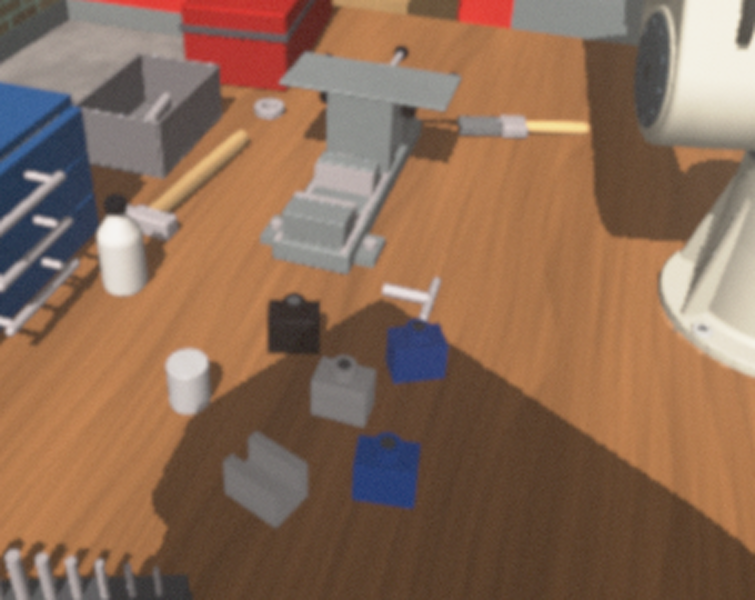

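The vise's wheel end faces world -y. Its hub is at crop (570,195), with spokes ending at (590,122), (646,200) and (590,273). The grey block with the boss is at crop (152,272), full-image pixel (176,256). The blue and black ones are look-alikes. Next I'll measure the poses.

```bash
cat >> h.py <<'E'
def rect(P):
    (c,s,a)=cv2.minAreaRect(P[:,:2].astype(np.float32));return np.round(c,1),np.round(s,1),round(a,1)
def grid(p):
    r,c=np.mgrid[0:420,0:560];return world(p,c,r)
E
python3 - <<'E'
from h import *
p=manip.snapshot("top");W=grid(p);ok=p["depth"]>0
z=W[...,2];x=W[...,0];y=W[...,1]
def sel(x0,x1,y0,y1,z0,z1): return W[ok&(x>x0)&(x<x1)&(y>y0)&(y<y1)&(z>z0)&(z<z1)]
H=sel(380,680,-230,-20,138,150);print("hood",rect(H),np.median(H[:,2]),len(H))
B=sel(370,470,250,350,42,52);print("block top",rect(B),np.median(B[:,2]),len(B))
B=sel(370,470,250,350,56,66);print("boss",rect(B),B.mean(0),len(B))
b=sel(370,680,-340,-190,105,135);print("spokes n",len(b))
dark=ok&(p["color"].max(2)<60)&(z>100)&(z<140)&(x>370)&(x<680)&(y<-150)&(y>-350)
n,l,st,ce=cv2.connectedComponentsWithStats(dark.astype(np.uint8))
for i in range(1,n): print("ball",st[i,4],W[l==i].mean(0).round(1),ce[i].round(1))
J=sel(480,580,-60,120,60,72)
print("jawtops y hist",np.histogram(J[:,1],bins=np.arange(-60,125,5)))
# profile along vise column near x~525
for xx in (515,530):
  m=ok&(abs(x-xx)<3)&(y>-60)&(y<120);o=np.argsort(y[m]);print(xx,[(round(float(a)),round(float(c))) for a,c in zip(y[m][o],z[m][o])][::3])
for r in manip.regions_of(p,"jaw")[:1]: print("jaw",rect(cloud(p,r["pixels"])))
E
```

```text
hood (array([ 526.4, -144.7]), array([105.2, 230.8]), 90.0) 144.1258536779526 3991
block top (array([413.4, 284.3]), array([88.7, 61.7]), 73.5) 46.78562652823757 229
boss (array([420.7, 305.5]), array([23. , 23.9]), 2.4) [419.70263782 305.19355944  60.55242055] 76
spokes n 707
ball 1 [ 624.3 -248.2  123.2] [397. 179.]
ball 4 [ 617.9 -250.8  120.2] [397.8 181.8]
ball 1 [ 612.2 -246.5  119.4] [396. 184.]
ball 34 [ 524.3 -312.1  119.8] [422.7 219.6]
jawtops y hist (array([54, 60, 58, 59, 39, 61,  2,  0,  0,  0,  0,  0,  0,  0,  0,  0,  0,
        0,  0,  7, 58, 59, 57, 58, 59, 59, 62, 56, 59, 56, 17,  0,  0,  0,
        0,  0]), array([-60, -55, -50, -45, -40, -35, -30, -25, -20, -15, -10,  -5,   0,
         5,  10,  15,  20,  25,  30,  35,  40,  45,  50,  55,  60,  65,
        70,  75,  80,  85,  90,  95, 100, 105, 110, 115, 120]))
515 [(-60, 65), (-57, 63), (-55, 62), (-52, 67), (-49, 67), (-44, 65), (-42, 69), (-38, 47), (-34, 65), (-30, 49), (-28, 30), (-25, 35), (-21, 29), (-18, 33), (-13, 26), (-10, 30), (-7, 29), (-5, 30), (-2, 29), (0, 27), (3, 31), (6, 32), (11, 32), (14, 28), 
[... 196 characters left out ...]
0), (89, 70), (93, 31), (98, 32), (104, 1), (107, -1), (110, -2), (113, 3), (118, 0)]
530 [(-60, 64), (-57, 68), (-54, 67), (-52, 68), (-49, 70), (-46, 68), (-44, 67), (-41, 72), (-39, 69), (-34, 63), (-32, 59), (-30, 43), (-28, 27), (-26, 29), (-20, 26), (-17, 33), (-12, 30), (-10, 31), (-4, 33), (-2, 32), (4, 30), (6, 31), (9, 29), (11, 28), (14, 30), (17, 32), (20, 38), (22, 35), (27, 26), (30, 31), (33, 26), (35, 27), (38, 29), (41, 65), (44, 61), (46, 62), (51, 64), (54, 65), (56, 65), (62, 63), (64, 68), (69, 66), (72, 68), (77, 70), (80, 63), (82, 62), (87, 68), (90, 59), (96, 31), (99, 27), (105, 4), (110, 4), (113, 0), (118, 5)]
jaw (array([526.2, -61.2]), array([62.8, 80.5]), 89.1)
```

```bash
cat >> h.py <<'E'
def pca(P):
    c=np.cov(P[:,:2].T);w,v=np.linalg.eigh(c);v=v[:,1];return P.mean(0).round(1),round(np.degrees(np.arctan2(v[1],v[0]))%180,1),np.sqrt(12*w).round(1)
E
python3 - <<'E'
from h import *
for k in range(4):
    p=manip.snapshot("top");W=grid(p);ok=p["depth"]>0
    z=W[...,2];x=W[...,0];y=W[...,1]
    H=W[ok&(x>380)&(x<680)&(y>-230)&(y<-60)&(z>135)&(z<155)]
    R=max((r for r in manip.regions_of(p,"block_mid") if np.hypot(*(r["at"]-np.array([177,256])))<8),key=lambda r:r["conf"])["pixels"]
    B=W[cv2.dilate(R.astype(np.uint8),np.ones((5,5)))>0]; 
    T=B[(B[:,2]>38)&(B[:,2]<70)]
    J=W[ok&(abs(x-526)<34)&(y>-60)&(y<120)]
    g=J[(J[:,1]>-60)&(J[:,1]<10)];fj=g[g[:,2]>55][:,1].max()
    L=W[ok&(abs(x-526)<34)&(y>20)&(y<80)&(z>55)][:,1]
    print("hood",pca(H),"blk",pca(T),rect(T),"jaw",np.percentile(g[g[:,2]>55][:,1],[95,99]).round(1),"liner",np.percentile(L,[1,5]).round(1))
p=manip.snapshot("side");W=grid(p);z=W[...,2]
R=max((r for r in manip.regions_of(p,"block_mid") if np.hypot(*(r["at"]-np.array([284,303])))<8),key=lambda r:r["conf"])["pixels"]
B=W[cv2.dilate(R.astype(np.uint8),np.ones((3,3)))>0];T=B[(B[:,2]>41)&(B[:,2]<66)];print("side blk",pca(T),rect(T))
x=W[...,0];y=W[...,1];H=W[(x>380)&(x<680)&(y>-230)&(y<-60)&(z>137)&(z<151)];print(pca(H))
E
```

```text
hood (array([ 523.7, -144.8,  144.2]), np.float64(179.7), array([105.7, 229.2])) blk (array([419. , 304.3,  49.5]), np.float64(179.1), array([36.5, 56.3])) (array([419.2, 305.7]), array([54.4, 36.6]), 0.8) jaw [-31.2 -29.8] liner [40.  41.4]
hood (array([ 523.9, -144.7,  144.3]), np.float64(179.8), array([105.7, 229.1])) blk (array([418.8, 304.4,  49.6]), np.float64(179.5), array([36.6, 56.3])) (array([419.3, 306. ]), array([54.8, 37.7]), 0.4) jaw [-31.2 -29.8] liner [40.  41.4]
hood (array([ 523.9, -144.7,  144.2]), np.float64(179.7), array([105.7, 229.5])) blk (array([418.9, 304.2,  49.5]), np.float64(177.9), array([36.7, 56.1])) (array([419.2, 305.6]), array([54.6, 37.2]), 0.2) jaw [-31.3 -29.9] liner [40.  41.4]
hood (array([ 523.8, -144.8,  144.3]), np.float64(179.8), array([105.7, 229.3])) blk (array([419. , 304.2,  49.4]), np.float64(177.8), array([36.6, 56.1])) (array([419.3, 305.4]), array([37.1, 55.1]), 89.6) jaw [-31.2 -30. ] liner [40.1 41.4]
side blk (array([419.9, 310.7,  49.5]), np.float64(3.1), array([34.4, 54.6])) (array([421.3, 306.9]), array([37.8, 56.4]), 88.9)
(array([ 523.9, -137.5,  143.3]), np.float64(179.7), array([110.1, 228. ]))
```

>>> {"method": "send_rows", "body": {
  "deltas": [
    [-1,[0.57,-1,0],-0.95],
    [-1,[0.57,-1,0],-0.95],
    [-1,[0.57,-1,0],-0.95],
    [-1,[0.57,-1,0],-0.95],
    [-1,[0.57,-1,0],-0.95]
  ]
}}

```text
t: 1.9
position: [206.7, -385.3, 222.4]
orientation: [-0.0, 0.882, 0.47, 0.0]
wrist_force: [-0.2, -0.5, -0.0]
grip_width: 92.2
finger_force: 0.0
```

>>> {"method": "send_rows", "body": {
  "deltas": [
    [-1,[0.99,-0.19,0],-0.76],
    [-1,[0.99,-0.19,0],-0.76],
    [-1,[0.99,-0.19,0],-0.76],
    [-1,[0.99,-0.19,0],-0.76],
    [-1,[0.99,-0.19,0],-0.76]
  ]
}}

```text
t: 2.4
position: [288.1, -198.9, 222.7]
orientation: [-0.0, 0.703, 0.711, 0.001]
wrist_force: [-0.5, 0.2, -0.0]
grip_width: 92.1
finger_force: 0.0
```

```bash
cat > to.py <<'E'
import sys,numpy as np
from h import manip
from scipy.spatial.transform import Rotation as R
s=manip.state();q=s["orientation"];M=R.from_quat([*q[1:],q[0]]).as_matrix()
yaw=np.degrees(np.arctan2(M[1,1],M[0,1]))
print("t",s["t"],"pos",s["position"].round(1),"yaw_y",yaw.round(2),"tilt",M[:,2].round(3),"F",s["wrist_force"].round(2),"w",s["grip_width"],s["finger_force"],"q6",s["joint_pos"][5].round(2))
if len(sys.argv)>3:
    g=np.array(sys.argv[1:4],float);d=M.T@(g-s["position"])/200
    print("shift",d.round(3),"turn",round((yaw-float(sys.argv[4]) if len(sys.argv)>4 else 0)/45,3))
E
python3 to.py 419 304.7 200 0
```

```text
t 2.4 pos [ 288.1 -198.9  222.7] yaw_y 0.58 tilt [ 0.001  0.001 -1.   ] F [-0.47  0.24 -0.02] w 92.11729330221293 0.0 q6 -0.62
shift [2.511 0.68  0.117] turn 0.013
```

>>> {"method": "send_rows", "body": {
  "deltas": [
    [-1,[0.85,0.23,0],0.01],
    [-1,[0.85,0.23,0],0.01],
    [-1,[0.85,0.23,0],0.01],
    [-1,[0.85,0.23,0],0.01],
    [-1,[0.85,0.23,0],0.01]
  ]
}}

```text
t: 2.9
position: [333.7, -31.5, 222.9]
orientation: [0.0, 0.709, 0.705, 0.001]
wrist_force: [0.4, -0.9, -0.2]
grip_width: 91.8
finger_force: 0.0
```

>>> {"method": "send_rows", "body": {
  "deltas": [
    [-1,[0.85,0.23,0],0],
    [-1,[0.85,0.23,0],0],
    [-1,[0.85,0.23,0],0],
    [-1,[0.85,0.23,0],0],
    [-1,[0.85,0.23,0],0]
  ]
}}

```text
t: 3.4
position: [381.8, 137.6, 222.7]
orientation: [0.0, 0.71, 0.705, 0.0]
wrist_force: [0.5, -0.2, 0.2]
grip_width: 91.8
finger_force: 0.0
```

>>> {"method": "send_rows", "body": {
  "deltas": [
    [-1,[0.82,0.21,0.3],0],
    [-1,[0.82,0.21,0.3],0],
    [-1,[0.82,0.21,0.3],0],
    [-1,[0.82,0.21,0.3],0],
    [-1,[0.82,0.21,0.3],0]
  ]
}}

```text
t: 3.9
position: [424.9, 300.4, 161.1]
orientation: [-0.0, 0.71, 0.704, -0.001]
wrist_force: [-0.2, -0.5, -0.4]
grip_width: 91.9
finger_force: 0.0
```

```bash
python3 to.py 419 304.7 17 0
```

```text
t 3.9 pos [424.9 300.4 161.1] yaw_y -0.47 tilt [-0.001 -0.001 -1.   ] F [-0.17 -0.46 -0.38] w 91.8759977779454 0.0 q6 0.62
shift [ 0.022 -0.029  0.72 ] turn -0.01
```

>>> {"method": "send_rows", "body": {
  "deltas": [
    [-1,[0.02,-0.03,0.2],-0.01],
    [-1,[0.02,-0.03,0.4],-0.01],
    [-1,[0.02,-0.03,0.6],-0.01],
    [-1,[0.02,-0.03,0.72],-0.01],
    [-1,[0.02,-0.03,0.72],-0.01]
  ]
}}

```text
t: 4.4
position: [416.4, 300.2, 16.2]
orientation: [-0.0, 0.708, 0.706, -0.003]
wrist_force: [-0.7, 0.4, -0.7]
grip_width: 91.9
finger_force: 0.0
```

>>> {"method": "send_rows", "body": {
  "deltas": [
    [1,[0,0,0],0],
    [1,[0,0,0],0],
    [1,[0,0,0],0],
    [1,[0,0,0],0],
    [1,[0,0,0],0]
  ],
  "newtons": 20
}}

```text
t: 4.9
position: [419.1, 304.5, 19.7]
orientation: [0.0, 0.707, 0.707, 0.001]
wrist_force: [3.1, -1.8, 7.8]
grip_width: 55.6
finger_force: 20.0
```

>>> {"method": "send_rows", "body": {
  "deltas": [
    [1,[0,0,0],0],
    [1,[0,0,0],0],
    [1,[0,0,-0.1],0],
    [1,[0,0,-0.3],0],
    [1,[0,0,-0.5],0]
  ]
}}

```text
t: 5.4
position: [416.6, 303.1, 118.9]
orientation: [-0.0, 0.707, 0.707, -0.002]
wrist_force: [0.8, -0.1, -3.1]
grip_width: 55.6
finger_force: 20.0
```

```bash
python3 to.py 525 17 120 0; python3 - <<'E'
from h import *
p=manip.snapshot("top");s=manip.snapshot("side")
u,v=map(int,proj(p,[419,305,100]));a,b=map(int,proj(s,[419,305,90]))
A=p["color"][max(0,v-50):v+50,max(0,u-70):u+70];B=s["color"][b-90:b+60,a-90:a+90]
cv2.imwrite("pics/g1.png",np.hstack([cv2.resize(A,(400,286),interpolation=2),cv2.resize(B,(343,286),interpolation=2)]))
E
```

```text
t 5.4 pos [416.6 303.1 118.9] yaw_y -0.04 tilt [-0.003 -0.002 -1.   ] F [ 0.79 -0.08 -3.13] w 55.58726567089802 19.993163645267487 q6 0.63
shift [-1.43   0.543 -0.004] turn -0.001
```

View pics/g1.png

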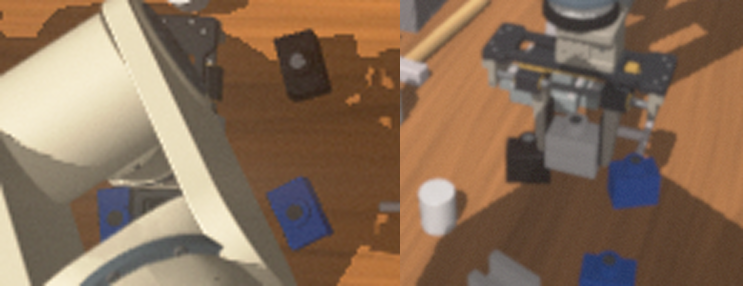

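The gripper holds the grey block upright and the neighbours are untouched. In the right half it sits at (575,145). Carrying it to the vise now.

>>> {"method": "send_rows", "body": {
  "deltas": [
    [1,[-0.18,0.07,0],0],
    [1,[-0.36,0.14,0],0],
    [1,[-0.54,0.2,0],0],
    [1,[-0.72,0.27,0],0],
    [1,[-0.72,0.27,0],0]
  ]
}}

```text
t: 6.0
position: [471.8, 156.2, 117.4]
orientation: [-0.0, 0.708, 0.706, -0.001]
wrist_force: [-0.2, 0.9, -2.6]
grip_width: 55.9
finger_force: 20.0
```

>>> {"method": "send_rows", "body": {
  "deltas": [
    [1,[-0.18,0.07,0],0],
    [1,[-0.36,0.14,0],0],
    [1,[-0.54,0.2,0],0],
    [1,[-0.71,0.27,0],0],
    [1,[-0.71,0.27,0],0]
  ]
}}

```text
t: 6.5
position: [526.4, 15.1, 117.7]
orientation: [0.0, 0.708, 0.706, -0.0]
wrist_force: [-0.5, -0.9, -2.9]
grip_width: 56.3
finger_force: 20.0
```

>>> {"method": "send_rows", "body": {
  "deltas": [
    [1,[0,0,0],0],
    [1,[0,0,0],0],
    [1,[0,0,0],0],
    [1,[0,0,0],0]
  ]
}}

```text
t: 6.9
position: [525.2, 18.7, 118.5]
orientation: [-0.0, 0.707, 0.707, -0.0]
wrist_force: [0.5, -0.3, -2.8]
grip_width: 55.6
finger_force: 20.0
```

```bash
python3 to.py 525 17 55 0; python3 - <<'E'
from h import *
s=manip.snapshot("side")
a,b=map(int,proj(s,[525,17,80]));B=s["color"][b-60:b+60,a-80:a+80]
cv2.imwrite("pics/p1.png",cv2.resize(B,(640,480),interpolation=2))
W=grid(s);x=W[...,0];y=W[...,1];z=W[...,2]
for r in manip.regions_of(s,"block_mid"):
    P=W[r["pixels"]]
    print(r["conf"],r["at"],np.percentile(P,[3,50,97],axis=0).round(1).tolist())
E
```

```text
t 6.9 pos [525.2  18.7 118.5] yaw_y 0.03 tilt [-0.  0. -1.] F [ 0.49 -0.33 -2.83] w 55.61737835596974 19.992811381816864 q6 0.03
shift [-0.009 -0.001  0.317] turn 0.001
0.9 [312.8, 290.8] [[337.1, 217.8, 2.6], [364.2, 240.2, 39.4], [394.1, 256.5, 60.1]]
0.66 [303.5, 343.1] [[327.7, 372.0, 2.8], [353.8, 399.6, 44.1], [380.5, 407.6, 60.8]]
0.62 [264.1, 278.6] [[470.8, 220.1, 2.4], [496.2, 245.9, 40.0], [523.1, 258.2, 60.7]]
0.56 [281.6, 194.7] [[496.1, 7.8, 98.3], [521.6, 37.1, 132.5], [548.3, 41.1, 158.9]]
```

View pics/p1.png

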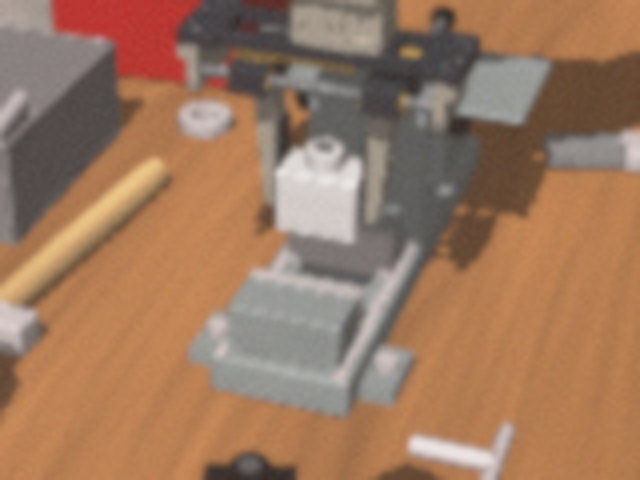

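The block is upright over the gap in front of the back jaw, at about (320,200) in the crop. Lowering it.

>>> {"method": "send_rows", "body": {
  "deltas": [
    [1,[-0.013,0,0],0],
    [1,[-0.013,0,0.1],0],
    [1,[-0.013,0,0.2],0],
    [1,[-0.013,0,0.28],0],
    [1,[-0.013,0,0.31],0]
  ]
}}

```text
t: 7.5
position: [524.6, 15.0, 55.3]
orientation: [-0.001, 0.707, 0.707, -0.001]
wrist_force: [-0.5, -0.5, -3.6]
grip_width: 56.1
finger_force: 20.0
```

>>> {"method": "send_rows", "body": {
  "deltas": [
    [1,[0,0,0.005],0],
    [1,[0,0,0.01],0],
    [1,[0,0,0.015],0],
    [1,[0,0,0.02],0],
    [1,[0,0,0.02],0]
  ]
}}

```text
t: 8.0
position: [525.7, 15.1, 52.9]
orientation: [0.0, 0.707, 0.707, 0.0]
wrist_force: [-0.4, 0.1, -3.7]
grip_width: 55.9
finger_force: 20.0
```

```bash
python3 to.py 525 16 47 0
```

```text
t 8.0 pos [525.7  15.1  52.9] yaw_y -0.06 tilt [ 0.001  0.    -1.   ] F [-0.44  0.15 -3.72] w 55.9162955303017 19.992845356464386 q6 0.03
shift [ 0.005 -0.004  0.03 ] turn -0.001
```

>>> {"method": "send_rows", "body": {
  "deltas": [
    [1,[0,0,0.004],0],
    [1,[0,0,0.008],0],
    [1,[0,0,0.012],0],
    [1,[0,0,0.012],0]
  ]
}}

```text
t: 8.4
position: [525.5, 15.1, 50.1]
orientation: [-0.0, 0.707, 0.707, -0.0]
wrist_force: [1.0, -0.2, -2.4]
grip_width: 56.0
finger_force: 20.0
```

>>> {"method": "send_rows", "body": {
  "deltas": [
    [1,[0,0,0.004],0],
    [1,[0,0,0.008],0],
    [1,[0,0,0.008],0]
  ]
}}

```text
t: 8.7
position: [525.5, 15.0, 49.7]
orientation: [-0.0, 0.707, 0.707, -0.0]
wrist_force: [-5.6, -0.8, 13.2]
grip_width: 55.6
finger_force: 20.0
```

>>> {"method": "send_rows", "body": {
  "deltas": [
    [1,[0,0,-0.005],0],
    [-1,[0,0,-0.005],0],
    [-1,[0,0,-0.005],0],
    [-1,[0,0,-0.005],0],
    [-1,[0,0,-0.005],0]
  ]
}}

```text
t: 9.2
position: [525.6, 15.1, 49.5]
orientation: [0.0, 0.707, 0.707, 0.0]
wrist_force: [0.2, -0.7, 1.1]
grip_width: 85.5
finger_force: 0.0
```

>>> {"method": "send_rows", "body": {
  "deltas": [
    [-1,[0,0,0],0],
    [-1,[0,0,-0.2],0],
    [-1,[0,0,-0.45],0],
    [-1,[0,0,-0.7],0],
    [-1,[0,0,-0.95],0]
  ]
}}

```text
t: 9.7
position: [525.1, 15.1, 241.5]
orientation: [-0.0, 0.707, 0.707, -0.0]
wrist_force: [0.8, 0.4, -1.5]
grip_width: 91.9
finger_force: 0.0
```

```bash
python3 to.py; python3 - <<'E'
from h import *
s=manip.snapshot("side")
a,b=map(int,proj(s,[525,17,60]));B=s["color"][b-60:b+60,a-80:a+80]
cv2.imwrite("pics/p2.png",cv2.resize(B,(640,480),interpolation=2))
W=grid(s)
for r in manip.regions_of(s,"block_mid"):
    P=W[r["pixels"]]
    if abs(P[:,1].mean())<80: print(r["conf"],r["at"],np.percentile(P,[3,50,97],axis=0).round(1).tolist(),pca(P[(P[:,2]>71)&(P[:,2]<97)]))
E
```

```text
t 9.7 pos [525.1  15.1 241.5] yaw_y -0.06 tilt [-0.  0. -1.] F [ 0.85  0.35 -1.5 ] w 91.92857996954282 0.0 q6 0.03
0.67 [281.8, 213.2] [[497.5, 0.6, 56.2], [520.5, 27.5, 75.0], [549.7, 37.3, 90.7]] (array([523. ,  23. ,  79.1]), np.float64(8.4), array([35. , 52.2]))
```

View pics/p2.png

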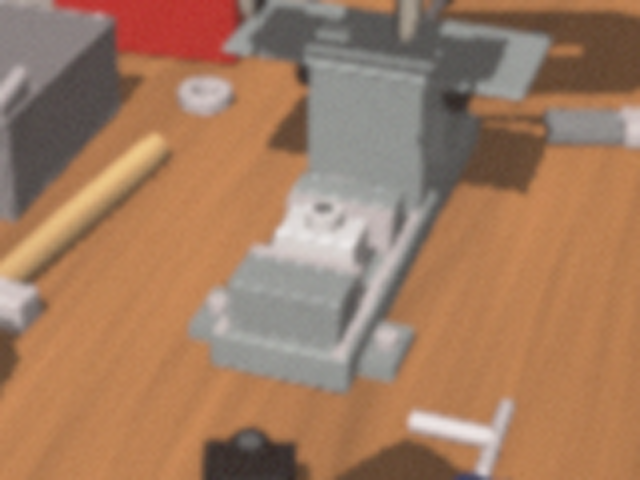

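The block stands boss up between the jaws at about (320,230), aligned with them. Now moving to the star wheel with the fingers shut.

>>> {"method": "send_rows", "body": {
  "deltas": [
    [1,[-0.8,-0.09,0],0],
    [1,[-0.8,-0.09,0],0],
    [1,[-0.8,-0.09,0],0],
    [1,[-0.8,-0.09,0],0],
    [1,[-0.8,-0.09,0],0]
  ]
}}

```text
t: 10.3
position: [506.9, -146.2, 238.9]
orientation: [-0.0, 0.709, 0.706, -0.0]
wrist_force: [-0.0, 0.3, 0.3]
grip_width: 53.9
finger_force: 0.0
```

>>> {"method": "send_rows", "body": {
  "deltas": [
    [1,[-0.69,-0.09,0],0],
    [1,[-0.69,-0.09,0],0],
    [1,[-0.69,-0.09,0],0],
    [1,[-0.69,-0.09,0],0],
    [1,[-0.69,-0.09,0],0]
  ]
}}

```text
t: 10.8
position: [489.4, -281.8, 238.9]
orientation: [-0.001, 0.708, 0.706, 0.0]
wrist_force: [0.4, 0.1, -0.4]
grip_width: 13.9
finger_force: 0.0
```

>>> {"method": "send_rows", "body": {
  "deltas": [
    [1,[0,0,0.2],0],
    [1,[0,0,0.4],0],
    [1,[0,0,0.5],0],
    [1,[0,0,0.5],0]
  ]
}}

```text
t: 11.2
position: [487.9, -279.5, 136.6]
orientation: [-0.003, 0.707, 0.707, -0.001]
wrist_force: [-0.2, 0.2, -1.0]
grip_width: 0.8
finger_force: 0.0
```

```bash
python3 to.py 490 -283 104 0; python3 - <<'E'
from h import *
s=manip.snapshot("top")
a,b=map(int,proj(s,[525,-230,112]));B=s["color"][b-60:b+60,a-80:a+80]
cv2.imwrite("pics/w1.png",cv2.resize(B,(640,480),interpolation=2))
for P in([525,-213.2,115],[490,-283,120]):
    u,v=proj(s,P);print((u-a+80)*4,(v-b+60)*4)
E
```

```text
t 11.2 pos [ 487.9 -279.5  136.6] yaw_y 0.06 tilt [-0.005  0.003 -1.   ] F [-0.16  0.25 -0.98] w 0.8076672847674147 0.0 q6 -0.52
shift [-0.018  0.011  0.163] turn 0.001
297.82847609658756 241.26293821274464
412.64216871897406 300.0348965357366
```

View pics/w1.png

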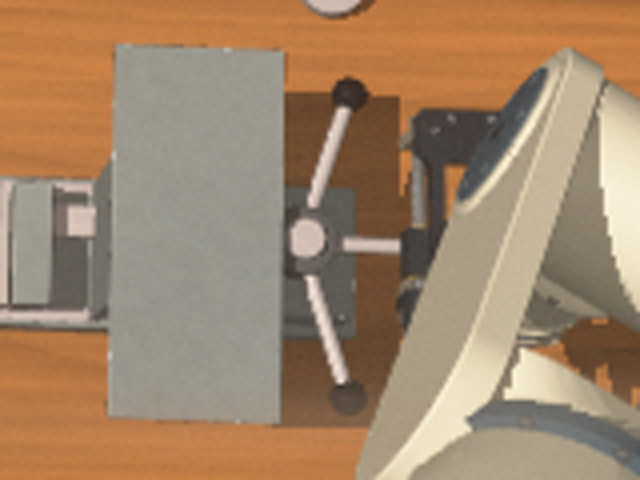

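The top view shows the hub at (307,238), the S2 ball at (349,95) and the S0 ball at (348,397). The fingers are off the spokes on the -x side. I'll lower beside the spoke and compute the arc rows.

>>> {"method": "send_rows", "body": {
  "deltas": [
    [1,[-0.02,0.01,0.08],0],
    [1,[-0.02,0.01,0.16],0],
    [1,[-0.02,0.01,0.16],0],
    [1,[-0.02,0.01,0.16],0]
  ]
}}

```text
t: 11.65
position: [491.7, -286.9, 108.1]
orientation: [0.0, 0.707, 0.707, 0.0]
wrist_force: [-0.4, -0.9, -0.4]
grip_width: 0.3
finger_force: 0.0
```

```bash
cat > arc.py <<'E'
# arc.py d th1 th2 ... : rows to put the finger d mm behind a spoke at angles th (deg)
import sys,numpy as np
from h import manip
from scipy.spatial.transform import Rotation as R
A=np.array([525,-213.5]);r=70
s=manip.state();q=s["orientation"];M=R.from_quat([*q[1:],q[0]]).as_matrix()
yaw=np.degrees(np.arctan2(M[1,1],M[0,1]));P=s["position"]
rel=P[:2]-A;th=np.radians(yaw-90);u=np.array([np.cos(th),np.sin(th)]);t=np.array([-u[1],u[0]])
F=s["wrist_force"];
print("t",s["t"],"pos",P.round(1),"yaw-90",(yaw-90).round(1),"rad",(rel@u).round(1),"behind",(-rel@t).round(1),"F rad/tan/z",(F[:2]@u).round(1),(F[:2]@t).round(1),F[2].round(1))
d=float(sys.argv[1])
for a in sys.argv[2:]:
    b=np.radians(float(a));u=np.array([np.cos(b),np.sin(b)]);t=np.array([-u[1],u[0]])
    g=np.append(A+r*u-d*t,104);e=M.T@(g-P)/200
    print(a,"[1,",e.round(3).tolist(),",",round((yaw-90-float(a))/45,3),"]")
E
python3 arc.py 23 -91 -86 -81 -76 -71 -66 -61 -56 -51
```

```text
t 11.65 pos [ 491.7 -286.9  108.1] yaw-90 -90.0 rad 73.4 behind 33.2 F rad/tan/z 0.9 -0.4 -0.4
-91 [1, [0.019, 0.045, 0.02] , 0.021 ]
-86 [1, [0.01, 0.076, 0.02] , -0.09 ]
-81 [1, [0.004, 0.108, 0.02] , -0.201 ]
-76 [1, [-0.0, 0.139, 0.02] , -0.312 ]
-71 [1, [-0.001, 0.172, 0.02] , -0.423 ]
-66 [1, [0.001, 0.204, 0.02] , -0.534 ]
-61 [1, [0.005, 0.235, 0.02] , -0.645 ]
-56 [1, [0.013, 0.267, 0.021] , -0.757 ]
-51 [1, [0.023, 0.297, 0.021] , -0.868 ]
```

>>> {"method": "send_rows", "body": {
  "deltas": [
    [1,[0.02,0.045,0.02],0],
    [1,[0.01,0.076,0.02],-0.09],
    [1,[0.005,0.108,0.02],-0.2],
    [1,[0,0.124,0.02],-0.25],
    [1,[0,0.14,0.02],-0.31]
  ]
}}

```text
t: 12.15
position: [518.5, -286.8, 103.9]
orientation: [-0.001, 0.616, 0.788, -0.001]
wrist_force: [-6.6, -3.1, 3.1]
grip_width: 0.6
finger_force: 4.1
```

```bash
python3 arc.py 23 -76 -71 -66 -61 -56 -51 -46 -41 -36 
```

```text
t 12.15 pos [ 518.5 -286.8  103.9] yaw-90 -76.0 rad 69.5 behind 24.1 F rad/tan/z 1.4 -7.2 3.1
-76 [1, [-0.002, 0.005, -0.0] , 0.0 ]
-71 [1, [-0.011, 0.036, -0.0] , -0.111 ]
-66 [1, [-0.017, 0.068, -0.0] , -0.222 ]
-61 [1, [-0.02, 0.1, -0.001] , -0.333 ]
-56 [1, [-0.021, 0.132, -0.001] , -0.444 ]
-51 [1, [-0.018, 0.164, -0.001] , -0.555 ]
-46 [1, [-0.013, 0.196, -0.001] , -0.666 ]
-41 [1, [-0.005, 0.227, -0.001] , -0.778 ]
-36 [1, [0.006, 0.257, -0.001] , -0.889 ]
```

>>> {"method": "send_rows", "body": {
  "deltas": [
    [1,[-0.01,0.036,0],-0.11],
    [1,[-0.017,0.068,0],-0.22],
    [1,[-0.02,0.1,0],-0.33],
    [1,[-0.02,0.132,0],-0.44],
    [1,[-0.018,0.164,0],-0.555]
  ]
}}

```text
t: 12.65
position: [551.6, -283.1, 104.0]
orientation: [-0.001, 0.43, 0.903, -0.001]
wrist_force: [-7.3, -4.9, 1.3]
grip_width: 0.5
finger_force: 4.0
```

```bash
python3 arc.py 23 -49 -46 -43 -40 -37
```

```text
t 12.65 pos [ 551.6 -283.1  104. ] yaw-90 -50.9 rad 70.7 behind 23.2 F rad/tan/z -0.8 -8.7 1.3
-49 [1, [0.0, 0.013, 0.0] , -0.042 ]
-46 [1, [-0.005, 0.032, 0.0] , -0.109 ]
-43 [1, [-0.009, 0.05, 0.0] , -0.176 ]
-40 [1, [-0.012, 0.07, 0.0] , -0.242 ]
-37 [1, [-0.014, 0.089, 0.0] , -0.309 ]
```

>>> {"method": "send_rows", "body": {
  "deltas": [
    [1,[0,0.013,0],-0.04],
    [1,[-0.005,0.032,0],-0.11],
    [1,[-0.01,0.05,0],-0.18],
    [1,[-0.012,0.07,0],-0.24],
    [1,[-0.014,0.089,0],-0.31]
  ]
}}

```text
t: 13.15
position: [567.9, -274.8, 104.1]
orientation: [0.0, 0.318, 0.948, -0.001]
wrist_force: [-4.0, -7.4, -0.1]
grip_width: 0.5
finger_force: 3.9
```

```bash
python3 arc.py 35 -37; python3 - <<'E'
from h import *
p=manip.snapshot("top");W=grid(p);x,y,z=W[...,0],W[...,1],W[...,2]
g=W[(abs(x-526)<30)&(y>-45)&(y<70)];o=[]
for a in range(-45,60,3):
    m=g[(g[:,1]>=a)&(g[:,1]<a+3)];o.append((a,int(np.median(m[:,2])) if len(m) else 0))
print(o)
E
```

```text
t 13.15 pos [ 567.9 -274.8  104.1] yaw-90 -37.1 rad 71.1 behind 23.1 F rad/tan/z 1.3 -8.4 -0.1
-37 [1, [0.006, -0.059, 0.001] , -0.001 ]
[(-45, 66), (-42, 67), (-39, 66), (-36, 66), (-33, 66), (-30, 67), (-27, 65), (-24, 66), (-21, 62), (-18, 63), (-15, 58), (-12, 29), (-9, 29), (-6, 31), (-3, 73), (0, 76), (3, 75), (6, 76), (9, 79), (12, 78), (15, 82), (18, 88), (21, 79), (24, 77), (27, 76), (30, 75), (33, 50), (36, 30), (39, 65), (42, 64), (45, 64), (48, 65), (51, 65), (54, 66), (57, 66)]
```

>>> {"method": "send_rows", "body": {
  "deltas": [
    [1,[0,-0.06,0],0],
    [1,[0,-0.06,-0.2],0],
    [1,[0,-0.06,-0.25],0.19],
    [1,[0,-0.1,-0.25],0.38],
    [1,[0,-0.2,-0.25],0.57]
  ]
}}

```text
t: 13.7
position: [544.6, -305.4, 154.9]
orientation: [0.001, 0.524, 0.852, 0.0]
wrist_force: [0.3, -0.7, 0.6]
grip_width: 0.3
finger_force: 0.0
```

```bash
python3 arc.py 34 -109
```

```text
t 13.7 pos [ 544.6 -305.4  154.9] yaw-90 -63.2 rad 90.8 behind 24.0 F rad/tan/z 0.7 -0.1 0.6
-109 [1, [0.333, -0.25, 0.253] , 1.019 ]
```

>>> {"method": "send_rows", "body": {
  "deltas": [
    [1,[0.16,-0.13,0],0.19],
    [1,[0.33,-0.25,0],0.38],
    [1,[0.33,-0.25,0],0.57],
    [1,[0.33,-0.25,0],0.76],
    [1,[0.33,-0.25,0],0.95]
  ]
}}

```text
t: 14.2
position: [468.9, -269.8, 154.4]
orientation: [0.001, 0.799, 0.602, 0.0]
wrist_force: [0.5, 1.6, -0.2]
grip_width: 0.4
finger_force: 0.0
```

```bash
python3 arc.py 34 -109; python3 - <<'E'
from h import *
p=manip.snapshot("top");W=grid(p);s=manip.snapshot("side")
a,b=map(int,proj(p,[525,-230,112]));B=p["color"][b-60:b+60,a-80:a+80]
cv2.imwrite("pics/w2.png",cv2.resize(B,(640,480),interpolation=2))
E
```

```text
t 14.2 pos [ 468.9 -269.8  154.4] yaw-90 -106.0 rad 69.6 behind 38.4 F rad/tan/z -1.7 0.1 -0.2
-109 [1, [0.007, 0.003, 0.252] , 0.067 ]
```

View pics/w2.png

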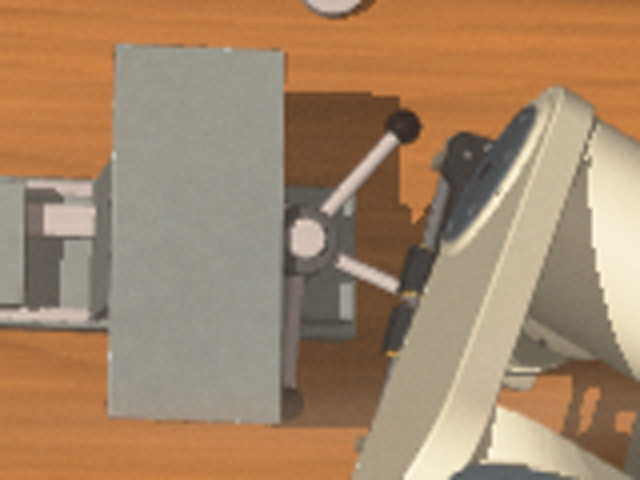

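S1 now points at about -38°, with its ball at (404,125). S0 is just ahead of the fingers. Lowering behind S0.

>>> {"method": "send_rows", "body": {
  "deltas": [
    [1,[0.007,0.003,0.12],0.06],
    [1,[0.007,0.003,0.25],0.06],
    [1,[0.007,0.003,0.25],0.06],
    [1,[0.007,0.003,0.25],0.06]
  ]
}}

```text
t: 14.7
position: [469.7, -268.4, 103.8]
orientation: [-0.0, 0.81, 0.587, -0.0]
wrist_force: [-0.2, -0.3, -0.3]
grip_width: 0.7
finger_force: 0.0
```

```bash
python3 arc.py 23 -109 -104 -99 -94 -89 -84
```

```text
t 14.7 pos [ 469.7 -268.4  103.8] yaw-90 -108.1 rad 69.4 behind 35.4 F rad/tan/z 0.3 -0.1 -0.3
-109 [1, [-0.001, 0.057, -0.001] , 0.019 ]
-104 [1, [-0.01, 0.088, -0.001] , -0.092 ]
-99 [1, [-0.017, 0.119, -0.001] , -0.203 ]
-94 [1, [-0.021, 0.151, -0.001] , -0.314 ]
-89 [1, [-0.021, 0.183, -0.001] , -0.425 ]
-84 [1, [-0.02, 0.215, -0.001] , -0.536 ]
```

>>> {"method": "send_rows", "body": {
  "deltas": [
    [1,[0,0.057,0],0.02],
    [1,[-0.01,0.088,0],-0.09],
    [1,[-0.017,0.119,0],-0.2],
    [1,[-0.02,0.151,0],-0.31],
    [1,[-0.021,0.183,0],-0.42]
  ]
}}

```text
t: 15.2
position: [502.7, -284.2, 104.6]
orientation: [-0.001, 0.702, 0.712, -0.001]
wrist_force: [-7.6, 0.3, 2.7]
grip_width: 0.4
finger_force: 4.1
```

```bash
python3 arc.py 23 -86 -83 -80 -77 -75 -73
```

```text
t 15.2 pos [ 502.7 -284.2  104.6] yaw-90 -89.2 rad 70.3 behind 23.4 F rad/tan/z -0.4 -7.6 2.7
-86 [1, [-0.004, 0.021, 0.003] , -0.07 ]
-83 [1, [-0.009, 0.04, 0.003] , -0.137 ]
-80 [1, [-0.012, 0.059, 0.003] , -0.203 ]
-77 [1, [-0.015, 0.078, 0.003] , -0.27 ]
-75 [1, [-0.016, 0.091, 0.003] , -0.314 ]
-73 [1, [-0.017, 0.104, 0.003] , -0.359 ]
```

>>> {"method": "send_rows", "body": {
  "deltas": [
    [1,[-0.004,0.021,0],-0.07],
    [1,[-0.009,0.04,0],-0.14],
    [1,[-0.012,0.059,0],-0.2],
    [1,[-0.015,0.078,0],-0.27],
    [1,[-0.016,0.091,0],-0.31]
  ]
}}

```text
t: 15.7
position: [521.2, -287.8, 104.7]
orientation: [-0.0, 0.611, 0.792, -0.001]
wrist_force: [-7.5, -3.5, 1.7]
grip_width: 0.7
finger_force: 4.2
```

```bash
python3 arc.py 23 -74 -73 -72 -71 -70 -69; python3 - <<'E'
from h import *
p=manip.snapshot("top");W=grid(p);x,y,z=W[...,0],W[...,1],W[...,2]
g=W[(abs(x-526)<30)&(y>-45)&(y<70)]
print([(a,int(np.median(m[:,2])) if len(m:=g[(g[:,1]>=a)&(g[:,1]<a+2)]) else 0) for a in range(-20,60,2)])
E
```

```text
t 15.7 pos [ 521.2 -287.8  104.7] yaw-90 -75.3 rad 70.9 behind 22.6 F rad/tan/z 1.5 -8.1 1.7
-74 [1, [0.002, 0.006, 0.003] , -0.028 ]
-73 [1, [0.0, 0.012, 0.003] , -0.051 ]
-72 [1, [-0.001, 0.018, 0.003] , -0.073 ]
-71 [1, [-0.003, 0.024, 0.003] , -0.095 ]
-70 [1, [-0.005, 0.031, 0.003] , -0.117 ]
-69 [1, [-0.006, 0.037, 0.003] , -0.139 ]
[(-20, 67), (-18, 67), (-16, 66), (-14, 66), (-12, 65), (-10, 47), (-8, 62), (-6, 64), (-4, 64), (-2, 75), (0, 75), (2, 76), (4, 77), (6, 77), (8, 79), (10, 82), (12, 79), (14, 78), (16, 79), (18, 77), (20, 86), (22, 79), (24, 79), (26, 76), (28, 75), (30, 75), (32, 76), (34, 31), (36, 30), (38, 28), (40, 64), (42, 64), (44, 64), (46, 64), (48, 64), (50, 64), (52, 64), (54, 66), (56, 66), (58, 67)]
```

>>> {"method": "send_rows", "body": {
  "deltas": [
    [1,[0,0.01,0],-0.04],
    [1,[-0.002,0.02,0],-0.08],
    [1,[-0.004,0.027,0],-0.11],
    [1,[-0.006,0.037,0],-0.14],
    [1,[-0.007,0.043,0],-0.16]
  ]
}}

```text
t: 16.25
position: [530.1, -287.9, 104.8]
orientation: [0.0, 0.56, 0.828, -0.001]
wrist_force: [-6.9, -7.8, -0.6]
grip_width: 0.6
finger_force: 4.2
```

```bash
python3 arc.py 23 -67 -66 -65 -64 -63 -62
```

```text
t 16.25 pos [ 530.1 -287.9  104.8] yaw-90 -68.1 rad 71.0 behind 23.0 F rad/tan/z 4.7 -9.3 -0.6
-67 [1, [0.003, 0.007, 0.004] , -0.025 ]
-66 [1, [0.001, 0.013, 0.004] , -0.048 ]
-65 [1, [-0.001, 0.019, 0.004] , -0.07 ]
-64 [1, [-0.003, 0.026, 0.004] , -0.092 ]
-63 [1, [-0.004, 0.032, 0.004] , -0.114 ]
-62 [1, [-0.005, 0.038, 0.004] , -0.136 ]
```

>>> {"method": "send_rows", "body": {
  "deltas": [
    [1,[0.003,0.007,0],-0.025],
    [1,[0.001,0.013,0],-0.05],
    [1,[-0.001,0.019,0],-0.07],
    [1,[-0.003,0.026,0],-0.09]
  ]
}}

```text
t: 16.65
position: [535.1, -286.6, 104.8]
orientation: [0.0, 0.531, 0.848, -0.001]
wrist_force: [-6.6, -7.0, 0.4]
grip_width: 0.5
finger_force: 4.3
```

```bash
python3 arc.py 23 -63 -62 -61 -60 -59
```

```text
t 16.65 pos [ 535.1 -286.6  104.8] yaw-90 -64.1 rad 70.2 behind 22.8 F rad/tan/z 3.4 -8.9 0.4
-63 [1, [-0.001, 0.006, 0.004] , -0.025 ]
-62 [1, [-0.003, 0.012, 0.004] , -0.047 ]
-61 [1, [-0.005, 0.018, 0.004] , -0.069 ]
-60 [1, [-0.006, 0.024, 0.004] , -0.091 ]
-59 [1, [-0.008, 0.031, 0.004] , -0.113 ]
```

>>> {"method": "send_rows", "body": {
  "deltas": [
    [1,[-0.001,0.006,0],-0.025],
    [1,[-0.003,0.012,0],-0.05],
    [1,[-0.005,0.018,0],-0.07],
    [1,[-0.006,0.024,0],-0.09]
  ]
}}

```text
t: 17.05
position: [540.1, -285.9, 104.8]
orientation: [0.001, 0.5, 0.866, -0.001]
wrist_force: [-6.0, -9.7, -0.0]
grip_width: 0.8
finger_force: 4.7
```

```bash
python3 arc.py 23 -59 -58 -57 -56 -55
```

```text
t 17.05 pos [ 540.1 -285.9  104.8] yaw-90 -60.1 rad 70.3 behind 23.0 F rad/tan/z 5.5 -10.0 -0.0
-59 [1, [-0.001, 0.007, 0.004] , -0.023 ]
-58 [1, [-0.003, 0.013, 0.004] , -0.046 ]
-57 [1, [-0.004, 0.019, 0.004] , -0.068 ]
-56 [1, [-0.006, 0.025, 0.004] , -0.09 ]
-55 [1, [-0.007, 0.031, 0.004] , -0.112 ]
```

>>> {"method": "send_rows", "body": {
  "deltas": [
    [1,[-0.001,0.007,0],-0.025],
    [1,[-0.003,0.013,0],-0.046],
    [1,[-0.004,0.019,0],-0.068]
  ]
}}

```text
t: 17.35
position: [543.7, -285.1, 104.9]
orientation: [0.001, 0.477, 0.879, -0.002]
wrist_force: [-6.2, -11.2, -1.5]
grip_width: 0.5
finger_force: 5.7
```

```bash
python3 arc.py 23 -56 -55 -54 -53 -52;python3 - <<'E'
from h import *
s=manip.state();print(s["torque"].round(3),s["wrist_force"].round(2))
p=manip.snapshot("top");W=grid(p);x,y,z=W[...,0],W[...,1],W[...,2]
g=W[(abs(x-526)<30)&(y>-45)&(y<70)]
print([(a,int(np.median(m[:,2])) if len(m:=g[(g[:,1]>=a)&(g[:,1]<a+2)]) else 0) for a in range(-8,50,2)])
E
```

```text
t 17.35 pos [ 543.7 -285.1  104.9] yaw-90 -57.0 rad 70.2 behind 23.3 F rad/tan/z 6.0 -11.4 -1.5
-56 [1, [-0.001, 0.008, 0.004] , -0.022 ]
-55 [1, [-0.003, 0.014, 0.004] , -0.044 ]
-54 [1, [-0.004, 0.02, 0.004] , -0.066 ]
-53 [1, [-0.006, 0.026, 0.004] , -0.089 ]
-52 [1, [-0.007, 0.032, 0.004] , -0.111 ]
[-2.109  1.122 -0.168] [ -6.24 -11.23  -1.49]
[(-8, 67), (-6, 65), (-4, 63), (-2, 64), (0, 64), (2, 64), (4, 76), (6, 74), (8, 74), (10, 78), (12, 77), (14, 78), (16, 77), (18, 83), (20, 87), (22, 79), (24, 81), (26, 74), (28, 87), (30, 78), (32, 76), (34, 77), (36, 75), (38, 74), (40, 64), (42, 65), (44, 64), (46, 64), (48, 64)]
```

>>> {"method": "send_rows", "body": {
  "deltas": [
    [1,[-0.001,0.008,0],-0.022],
    [1,[-0.003,0.014,0],-0.044],
    [1,[-0.004,0.02,0],-0.066]
  ]
}}

```text
t: 17.7
position: [547.4, -284.1, 104.9]
orientation: [0.001, 0.454, 0.891, -0.002]
wrist_force: [-7.7, -14.0, -1.9]
grip_width: 0.6
finger_force: 6.7
```

```bash
python3 arc.py 23 -53 -52 -51 -50
```

```text
t 17.7 pos [ 547.4 -284.1  104.9] yaw-90 -54.0 rad 70.3 behind 23.4 F rad/tan/z 6.8 -14.5 -1.9
-53 [1, [-0.0, 0.008, 0.004] , -0.022 ]
-52 [1, [-0.002, 0.014, 0.004] , -0.045 ]
-51 [1, [-0.004, 0.02, 0.004] , -0.067 ]
-50 [1, [-0.006, 0.027, 0.004] , -0.089 ]
```

>>> {"method": "send_rows", "body": {
  "deltas": [
    [1,[0,0.006,0],-0.015],
    [1,[-0.001,0.01,0],-0.03]
  ]
}}

```text
t: 17.9
position: [549.2, -283.5, 104.9]
orientation: [0.001, 0.444, 0.896, -0.002]
wrist_force: [-7.4, -16.4, -3.1]
grip_width: 0.7
finger_force: 7.3
```

```bash
python3 arc.py 23 -52 -51.5 -51
```

```text
t 17.9 pos [ 549.2 -283.5  104.9] yaw-90 -52.7 rad 70.4 behind 23.2 F rad/tan/z 8.5 -15.9 -3.1
-52 [1, [0.001, 0.005, 0.004] , -0.015 ]
-51.5 [1, [-0.0, 0.008, 0.004] , -0.026 ]
-51 [1, [-0.001, 0.011, 0.004] , -0.037 ]
```

>>> {"method": "send_rows", "body": {
  "deltas": [
    [1,[0,-0.03,0],0],
    [1,[0,-0.08,0],0],
    [1,[0,-0.08,-0.2],0],
    [1,[0,-0.08,-0.45],0],
    [1,[0,-0.08,-0.6],0]
  ]
}}

```text
t: 18.4
position: [537.6, -290.4, 227.9]
orientation: [0.002, 0.444, 0.896, 0.0]
wrist_force: [-0.3, 0.4, 0.2]
grip_width: 0.5
finger_force: 0.0
```

```bash
python3 to.py; python3 - <<'E'
from h import *
p=manip.snapshot("side");t=manip.snapshot("top");W=grid(t);z=W[...,2];x=W[...,0];y=W[...,1]
a,b=map(int,proj(p,[525,10,60]));c,d=map(int,proj(t,[525,-110,100]))
cv2.imwrite("pics/f.png",np.hstack([cv2.resize(p["color"][b-50:b+50,a-65:a+65],(390,300),interpolation=2),cv2.resize(t["color"][d-50:d+50,c-65:c+65],(390,300),interpolation=2)]))
dark=(t["color"].max(2)<60)&(z>100)&(z<140)&(x>370)&(x<680)&(y<-190)&(y>-350)
n,l,st,ce=cv2.connectedComponentsWithStats(dark.astype(np.uint8))
for i in range(1,n):
    if st[i,4]>4:
        q=W[l==i].mean(0);print("ball",st[i,4],q.round(1),np.degrees(np.arctan2(q[1]+213.5,q[0]-525)).round(1))
B=W[(abs(x-525)<40)&(y>0)&(y<45)&(z>71)&(z<96)];print(pca(B),rect(B))
E
```

```text
t 18.4 pos [ 537.6 -290.4  227.9] yaw_y 37.24 tilt [ 0.004 -0.002 -1.   ] F [-0.34  0.38  0.22] w 0.4816097919444502 0.0 q6 -1.15
ball 31 [ 578.8 -296.6  121.2] -57.1
(array([522.9,  21.8,  80. ]), np.float64(5.0), array([35.9, 57. ])) (array([529.2,  24.4]), array([67.8, 38.6]), 1.5)
```

View pics/f.png

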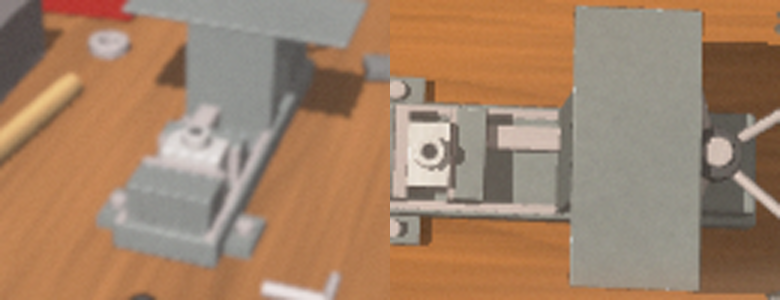

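The block is clamped against the liner, boss up. In the right view it sits at (430,152), with the jaw touching it. The push on the spoke is about 1.8 times the free one, and the arm is clear, so I'm handing in.

```bash
python3 -c "
from cell import manip
print(manip.finish_job())"
```

```text
the job is handed in; nothing more can be done
None
```

The bearing block stands boss up about mid-jaw on the vise bed, clamped at an estimated 25 N (spoke push about 1.8 times the free push); the job is handed in with the arm clear, and no verdict was returned.

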